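# Pin a lock cylinder into the clamshell drilling jig

## Task

A lock cylinder lies in the open clamshell drilling jig, on a spring pad. Swing the lid down over it, then take the pin with the wide collar out of the pin holder and push it down through the lid hole into the base until its collar presses the lid fully shut. Finish holding it like that: still gripping the pin and pressing down against the spring; leave the slim pin and the tools around alone.

Things in the scene. Friction and masses are not known exactly. Their poses are not given: they have to be found in the camera images.
- jig: Drilling jig fixed to the bench: dark steel base 140 (x) x 90 (y) x 37.5 mm high, with an 8 mm high ear on each side (120 mm over the ears). Origin: centre of its underside; z up; x points away from the robot (give or take the yaw), towards the hinge. The hinge axis runs along y at x = +55, z = 43 mm. The cylinder's nest is a pocket 36 x 70 mm centred at x = +10 mm.
- lid (a joint): Lid hinge, rad: 0 = fully shut, level; grows to 1.4 as the free end (towards the robot) rises. Friction 0.11 N m: the lid (160 g) stays where it is left. Swing it down by pushing its outer face, which looks up and away from the robot. Pressed shut and let go, it springs up to rest on the cylinder at about 0.09 rad; to shut it fully takes about 5 to 7 N down at the hole.
- lid_hinge (a point): Point on the hinge axis at mid-width, 43 mm above the bench; axes turn with the lid: -x along it to the free end, z the outer face's normal. Lid: aluminium plate 86 mm wide, 10 mm thick (5 mm either side of the axis), from 12 to 125 mm from the axis. Two bushings 16 mm across, 3 mm high, on the outer face 45 mm from the axis, 19 mm either side of the middle.
- lid_hole (a point): Centre of the lid hole at the outer face of the lid: 100 mm from the hinge axis, middle of the width. Through hole 13 mm wide with a 2 mm chamfer. Lid shut: 48 mm above the bench.
- jig_hole (a point): Mouth of the base hole, in the top face of the base 37.5 mm above the bench: 12 mm wide with a 2 mm chamfer, right through the base, straight under the lid hole when the lid is shut.
- lock_cylinder: Plain metal lock cylinder, 33 (x) x 67 (y) x 17 (z) mm, 210 g, lying in the nest of the jig. Origin: centre of its underside.
- nest (a point): Centre of the top of the spring pad at rest, 22.5 mm above the bench, where the lock cylinder's underside lies; fixed to the jig. The pad holds the cylinder up to 4 mm too high, so the lid rests ajar until pressed (10 N at rest to 14 N pressed down; a 2 mm bar under the lid bears on the cylinder's middle).
- pin_holder: Dark steel block 50 (x) x 110 (y) x 42 mm high, fixed to the bench. Origin: centre of its underside. Two upright holes 12 mm wide, at y = +30 and -30 mm, x = 0; one pin stands in each, its shoulder resting on the block's top.
- collar_pin: The pin to use, 120 g, standing upright in one of the two holes of the holder. Origin: the tip of the shank, z up along the pin. Shank 10 mm thick from z = 0 to 36 mm with a 4 mm tapered tip; round collar 30 mm across from z = 36 to 41 mm; round grip 22 mm across from z = 41 to 73 mm. In the holder the tip is 6 mm above the bench.
- pin_tip (a point): Tip of the collar pin's shank (its origin).
- slim_pin: Bystander: the other pin, without collar. Shank 10 mm thick and 36 mm long, round head 16 mm across from z = 36 to 66 mm. Origin: tip of the shank.
- screwdriver: Bystander: red screwdriver, 190 mm long, 26 mm thick, lying on the bench nearer the robot. Origin: centre of its underside.
- padlock: Bystander: brass padlock 59 x 40 x 15 mm lying flat to the left. Origin: centre of its underside.
- cutter_wheel: Bystander: toothed steel cutter wheel, 60 mm across and 7 mm thick, lying flat beyond the pin holder. Origin: centre of its underside.
Mind the look-alikes: they are no part of the job. What is shaped like the collar_pin but orange or red is not meant.

How it is judged:
On the way, in this order (a step that is already met when the one before it is completed fails the run):
1. the lid is swung down onto the work (value of joint lid below 0.15 rad), for 0.2 s.
2. the collar pin is lifted out of the holder, with the lid down (height (world z) of pin_tip above 0.045 m and value of joint lid below 0.18 rad), for 0.1 s.
At the end, for the whole second after the job is handed in: Lid shut (under 0.015 rad); collar pin upright (0.1 rad) through the lid, tip 21 mm or more below the base's top face, within 6 mm of the hole's axis, at rest; collar presses the lid (over 3 N), fingers grip the pin (over 3 N); lock cylinder within 10 mm of its nest (value of joint lid below 0.015 rad and z of pin_tip in the frame of jig_hole below -0.021 m and horizontal distance between pin_tip and jig_hole below 0.006 m and angle between the z axis of collar_pin and the z axis of jig, either way round below 0.1 rad and contact force between collar_pin and jig above 3 N and contact force between the fingers and collar_pin above 3 N and distance between lock_cylinder and nest below 0.01 m and linear speed of collar_pin below 0.02 m/s); the arm keeps its last pose, push and grip.
It fails at once if the slim pin is taken out or knocked about (distance of slim_pin from where it was at the start of the episode above 0.02 m or angle between slim_pin's own z axis and vertical above 0.4 rad).
It fails at once if a tool lying around is moved by more than 20 mm (distance of any of screwdriver, padlock, cutter_wheel from where it was at the start of the episode above 0.02 m).
It fails at once if the lock cylinder leaves its nest (distance between lock_cylinder and nest above 0.02 m).
It also fails if it takes over 58 s, if anything falls off the work surface, if the arm or the gripper's body presses on something with over 40 N, if the wrist force passes 120 N, or if a joint passes its speed limit or range.

## Robot

A 7-joint arm with a two-finger parallel gripper is mounted at the origin on a cart in front of the work surface, level with it; the furniture and walls round the work are solid. World frame = base frame: x ahead of the robot, y to its left, z up, the work surface at z = 0. Lengths are in m, angles in rad, forces in N, time in s.
With the tool pointing down it reaches from about 0.425 to 0.925 m from the base axis. Payload 6.8 kg.
Tool frame: the origin (TCP) lies midway between the tips of the shut fingers; the grasp point (between the pads) lies 19 mm behind it; z points along the fingers, y is the line along which they close (so a half turn about z gives the same grasp; the last joint's range is limited). The gripper opens to 85 mm and grips with 20 to 120 N. Pads are 22 mm wide; open, the fingers measure 114 mm over their backs; the gripper's body (76 mm by 85 mm) begins 54 mm behind the grasp point. The pads swing forward as they close: fully open they stand 13 mm farther back than shut.
Start: joints at [1.233, 0.477, 0.022, 1.555, -0.011, 1.109, -0.083], TCP at [0.154, -0.657, 0.231] pointing down, gripper open.
Joint ranges: [-2.96, 2.96], [-0.34, 2.1], [-1.41, 1.46], [0.24, 2.44], [-1.37, 4.51], [0.17, 1.92], [-2.96, 2.96]. Speed limits (rad/s): [2.39, 2.39, 3.14, 3.14, 3.14, 3.14, 3.14].

## Interface

Orientations are given as a unit quaternion [w, x, y, z].
In Python, from station import bot, imaging gives the robot as it stands.
- The arm moves only by the tool move_arm, never from a script. Its argument "commands" is a list that holds one entry, the list of rows, each a list of 7 numbers: the shift along the tool's x, y, z in m, then the turn, a rotation vector about the tool's x, y, z in degrees, then the finger opening in m, from 0 to 0.0854. In form: [[[x, y, z, rx, ry, rz, grip], ...]]. A call has 1 to 20 rows; each row shifts and turns the commanded pose from where the row before left it, along the tool's axes as they then stand; what a row does not reach is not made up. A row lasts 1/8 s, in which the tool goes at most 62.5 mm and 10.7 degrees, less where a joint would pass 70% of its speed; a pose out of reach is approached as far as the arm can. A call is refused whole if a number of a shift passes 0.0625 or a number of a turn 10.7, either way. A call with a gripper value outside its range is refused whole. The fingers move at their own pace and stop on an object; "squeeze" is the grip in N (left out, the last holds). Time passes only in rows, so rows that do not move let the fingers close. It gives the time, the measured TCP pose, the force, the opening and the grip force at its end, in the units of the state.
- bot.get_obs(): the state, without advancing time (a new reading comes with each control period).
- imaging.read_camera(name): name is "side" or "top"; returns the picture (480x640x3 uint8, red, green, blue); there is no depth.
- imaging.calibration(name): a dict with "intrinsics" (3x3 intrinsics, pixels), "k1" (the pictures are not rectified: a ray, as slopes to the right and down, at radius r is drawn at 1 + k1 r^2 times it, then the intrinsics apply), "extrinsics" (4x4, takes a point from camera to world coordinates). Camera axes: x right, y down, z forward; pixel columns grow to the right and rows downward; lengths in m; the calibration is good to about 2 mm. A picture is of the moment at which its call begins. calibration takes no time and is no camera call.
- bot.hand_in(): hands the job in; it is judged then, once.
The state is a dict: "t": time; "q": joint angles; "joint_vel": joint speeds; "joint_torque": joint torques, N m; "eef_pos": TCP position; "tool_rot": TCP orientation; "contact_force": force on the tool from outside, world axes, zero at the start; "torque": the same for the moment, N m; "gripper_width": opening from 0.0 (shut) to 1.0 (fully open); "grasp_force": force on a finger pad.
Only numpy, scipy, OpenCV 4.12 (cv2) and the standard library are available. Lean on these libraries where they do the work, as an engineer would, in place of code of your own. Each camera call takes 0.05 s, during which the arm holds its last target. There are 200 camera calls.

## Working session

There is one attempt and no reset: what is moved stays moved. The work goes in short steps, Python scripts to look and compute and a tool call to move; the robot and the scene stay as the last step left them, time stands still between calls to the robot, and variables do not carry over. Pictures are saved under pics/ and viewed, at most 10 in all, crops included, and the job is handed in when it is done.

Besides the shell and the picture viewer there is one more tool, called by a JSON object that holds its "name" and its "arguments". move_arm: Moves the arm, as the interface text tells. Its arguments: {"type":"object","properties":{"commands":{"type":"array","items":{"type":"array","items":{"type":"array","items":{"type":"number"}}}},"squeeze":{"type":"number"}},"required":["commands"]}

```bash
mkdir -p pics; ls
python3 - <<'E'
from station import bot, imaging
import cv2
for n in ("top","side"):
    im=imaging.read_camera(n); cv2.imwrite(f"pics/{n}0.png",im[:,:,::-1])
    c=imaging.calibration(n); print(n,c["intrinsics"],c["k1"],c["extrinsics"])
o=bot.get_obs(); print(o)
E
```

```text
pics
top [[574.57694729   0.         312.48148078]
 [  0.         574.57694729 231.26320569]
 [  0.           0.           1.        ]] 0.013771980607371958 [[ 0.0021135  -0.9948536   0.10130078  0.40770085]
 [-0.99987641 -0.00368052 -0.0152846   0.16397814]
 [ 0.01557877 -0.10125596 -0.99473842  1.22557186]
 [ 0.          0.          0.          1.        ]]
side [[578.23234387   0.         316.49302509]
 [  0.         578.23234387 249.84681913]
 [  0.           0.           1.        ]] -0.05818411841069429 [[ 0.99791339 -0.0334613   0.05521958  0.4694747 ]
 [-0.06430882 -0.59145835  0.803767   -0.70351262]
 [ 0.00576499 -0.80564096 -0.59237606  0.66717288]
 [ 0.          0.          0.          1.        ]]
{'t': 0.1, 'q': array([ 1.23291475,  0.4777259 ,  0.0223193 ,  1.55637227, -0.01150283,
        1.10927883, -0.08307675]), 'joint_vel': array([-3.54561280e-04, -3.43027503e-03, -6.88664183e-05, -2.58651549e-03,
       -5.89030171e-04, -1.88550412e-04, -1.33012992e-03]), 'joint_torque': array([ 3.29692208e-03, -5.97762144e+01,  1.61303803e+00, -2.81957334e+01,
        1.27452443e-02,  4.99940623e-03,  2.62388255e-05]), 'eef_pos': array([ 0.15362179, -0.65673166,  0.23040849]), 'tool_rot': array([-8.14942697e-04,  9.93403383e-01,  1.14669228e-01, -1.48221266e-04]), 'contact_force': array([ 0.10849662,  0.22151672, -0.24765046]), 'torque': array([ 0.01905461,  0.02875304, -0.01343041]), 'grasp_force': 0.0, 'gripper_width': 0.9987321375884688}
```

View pics/top0.png

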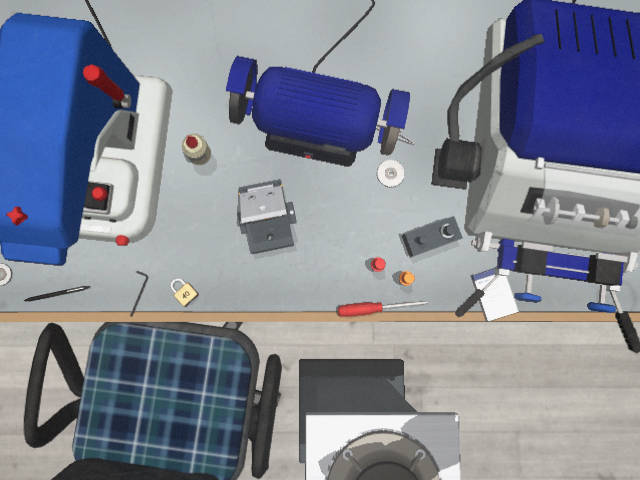

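View pics/side0.png

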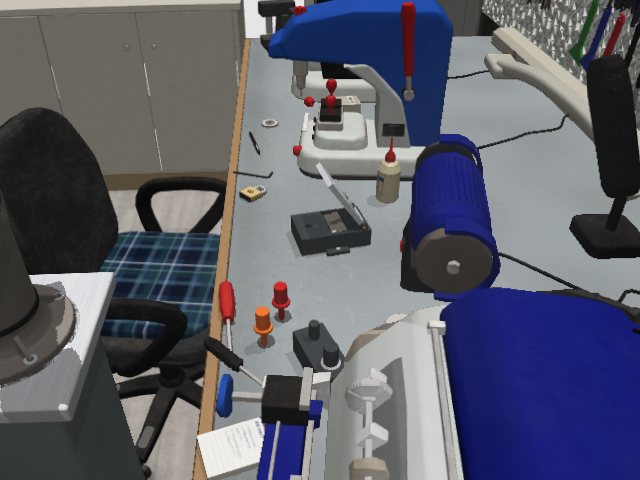

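```bash
cat > h.py <<'E'
import numpy as np, cv2
from station import bot, imaging
def ray(n,u,v):
    c=imaging.calibration(n);K=c["intrinsics"];k=c["k1"];E=c["extrinsics"]
    d=np.array([(u-K[0,2])/K[0,0],(v-K[1,2])/K[1,1]]);s=d.copy()
    for _ in range(20): s=d/(1+k*(s@s))
    return E[:3,3],E[:3,:3]@np.array([s[0],s[1],1])
def onz(n,u,v,z):
    o,d=ray(n,u,v); return o+d*(z-o[2])/d[2]
def proj(n,p):
    c=imaging.calibration(n);K=c["intrinsics"];E=c["extrinsics"]
    q=E[:3,:3].T@(np.asarray(p,float)-E[:3,3]);s=q[:2]/q[2];s=s*(1+c["k1"]*(s@s))
    return s*K[0,0]+K[:2,2]
def two(a,b):
    o1,d1=ray("top",*a);o2,d2=ray("side",*b)
    t=np.linalg.lstsq(np.c_[d1,-d2],o2-o1,rcond=None)[0]
    p,q=o1+d1*t[0],o2+d2*t[1]; return (p+q)/2,np.linalg.norm(p-q)
E
python3 - <<'E'
import cv2,numpy as np
t=cv2.imread("pics/top0.png");s=cv2.imread("pics/side0.png")
def c(i,x,y,w,h): return cv2.resize(i[y:y+h,x:x+w],(400,300),interpolation=cv2.INTER_CUBIC)
cv2.imwrite("pics/crop0.png",np.vstack([np.hstack([c(t,225,170,80,60+0) if 0 else c(t,218,170,112,84),c(t,395,205,80,60)]),np.hstack([c(s,280,155,112,84),c(s,275,310,80,60)])]))
E
```

```text
(no output)
```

View pics/crop0.png

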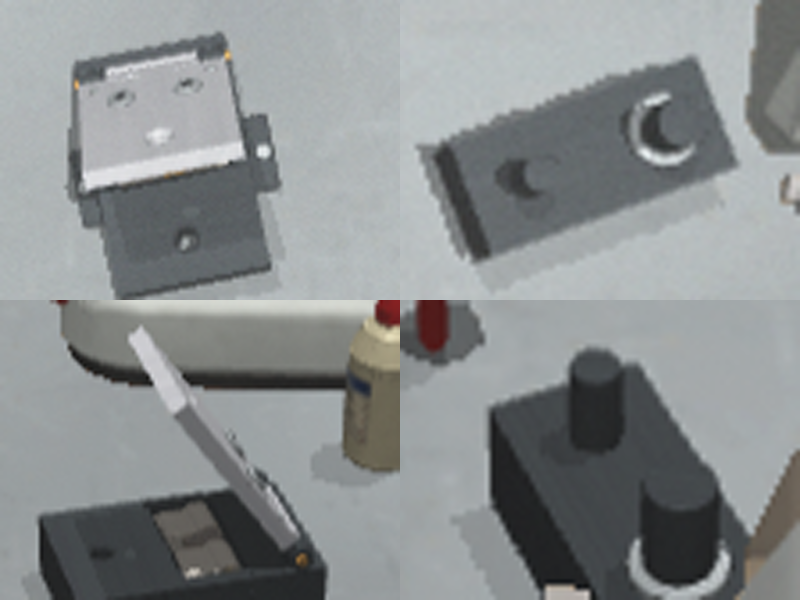

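Run:
```python
from h import *
np.set_printoptions(precision=4,suppress=True)
print("hole",onz("top",270.4,237.2,.0375),onz("side",308.8,225.8,.0375))
a,b=onz("top",251,253.4,.0375),onz("top",293.9,245,.0375);print("front",a,b,np.degrees(np.arctan2(*(b-a)[[0,1]])))
print("collar",onz("top",447,230.6,.047),onz("side",331.4,348,.079),onz("side",331,363,.047))
# holder top corners (crop)
for x,y in [(455,150),(695,58),(735,163),(490,258)]: print("holder",onz("top",395+(x-400)/5,205+y/5,.042))
print("slim",onz("side",275+(597-400)/5,310+(363-300)/5,.072))
# lid corners: free outer edge, top & side
f=112/400
for n,t,s in [("nearR",(243,147),(185,405)),("nearL",(83,176),(135,335))]:
  print(n,two((218+t[0]*f,170+t[1]*f),(280+s[0]*f,155+(s[1]-300)*f)))
print("lidhole top px",218+159*f,170+136*f)
import itertools
```

```text
hole [0.516  0.233  0.0375] [0.5183 0.2306 0.0375]
front [0.4822 0.2727 0.0375] [0.4999 0.1842 0.0375] 168.69498195152016
collar [ 0.5301 -0.1324  0.047 ] [ 0.5302 -0.1377  0.079 ] [ 0.5304 -0.1363  0.047 ]
holder [ 0.5212 -0.0482  0.042 ]
holder [ 0.56   -0.1489  0.042 ]
holder [ 0.5162 -0.1645  0.042 ]
holder [ 0.4764 -0.062   0.042 ]
slim [ 0.5101 -0.0778  0.072 ]
nearR (array([0.5568, 0.1975, 0.1476]), np.float64(0.0025546794491699137))
nearL (array([0.5394, 0.2823, 0.143 ]), np.float64(0.0017195224855177413))
lidhole top px 262.52 208.08
```

Candidates in the top view: collar pin with a bright collar ring (447,231), slim pin (420,240), orange look-alike (406,278), red look-alike (378,264). I choose the dark pin with the wide collar at (447,231), which the crop confirms. The jig is yawed about 11° with its base hole at (270,237), and the lid is open about 56°. First I raise the arm, travel over and close the fingers.

{"name": "move_arm", "arguments": {"commands": [[[0, 0, -0.06, 0, 0, 0, 0], [0, 0, -0.06, 0, 0, 0, 0], [0.0403, -0.0427, 0, 0, 0, 0, 0], [0.0403, -0.0427, 0, 0, 0, 0, 0], [0.0403, -0.0427, 0, 0, 0, 0, 0], [0.0403, -0.0427, 0, 0, 0, 0, 0], [0.0403, -0.0427, 0, 0, 0, 0, 0], [0.0403, -0.0427, 0, 0, 0, 0, 0], [0.0403, -0.0427, 0, 0, 0, 0, 0], [0.0403, -0.0427, 0, 0, 0, 0, 0], [0.0403, -0.0427, 0, 0, 0, 0, 0], [0.0287, -0.0441, 0, 0, 0, 0, 0], [0.0287, -0.0441, 0, 0, 0, 0, 0], [0.0287, -0.0441, 0, 0, 0, 0, 0], [0.0287, -0.0441, 0, 0, 0, 0, 0], [0.0287, -0.0441, 0, 0, 0, 0, 0], [0.0287, -0.0441, 0, 0, 0, 0, 0], [0.0287, -0.0441, 0, 0, 0, 0, 0], [0.0287, -0.0441, 0, 0, 0, 0, 0], [0.0287, -0.0441, 0, 0, 0, 1.9, 0]]]}}

```text
t: 2.6
eef_pos: [0.5809, 0.246, 0.3508]
tool_rot: [0.0, 0.995, 0.097, -0.0]
contact_force: [0.4, 0.1, 0.3]
gripper_width: 0.002
grasp_force: 0.0
```

{"name": "move_arm", "arguments": {"commands": [[[0, 0, 0.05, 0, 0, 0, 0], [0, 0, 0.05, 0, 0, 0, 0], [0, 0, 0.05, 0, 0, 0, 0], [0, 0, 0.05, 0, 0, 0, 0], [0, 0, 0.03, 0, 0, 0, 0], [-0.0065, 0, 0.005, 0, 0, 0, 0], [-0.0065, 0, 0.005, 0, 0, 0, 0], [-0.0065, 0, 0.0065, 0, 0, 0, 0], [-0.006, 0, 0.0065, 0, 0, 0, 0], [-0.005, 0, 0.008, 0, 0, 0, 0], [-0.0045, 0, 0.0075, 0, 0, 0, 0]]]}}

```text
t: 3.98
eef_pos: [0.5458, 0.2379, 0.0824]
tool_rot: [-0.0, 0.995, 0.098, 0.0]
contact_force: [0.4, 1.1, 0.0]
gripper_width: -0.001
grasp_force: 0.2
```

Run:
```python
from h import *
s=imaging.read_camera("side")[:,:,::-1]
cv2.imwrite("pics/s1.png",cv2.resize(s[120:280,250:450],(800,640))[:600])
print(bot.get_obs()["contact_force"])
```

```text
[-0.59997489 -0.60793708 -0.6429772 ]
```

View pics/s1.png

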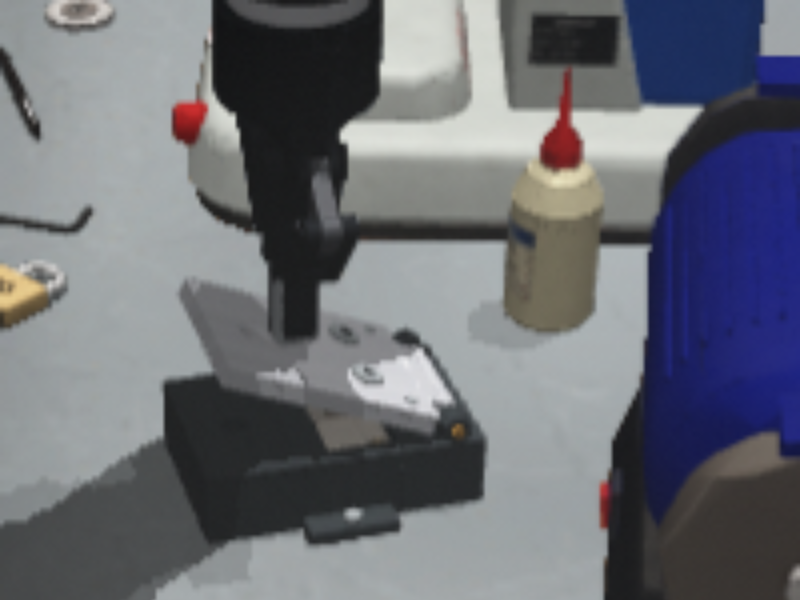

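The fingertips push on the lid's outer face and the lid is now about 0.4 rad open. I carry on down.

{"name": "move_arm", "arguments": {"commands": [[[-0.003, 0, 0.0085, 0, 0, 0, 0], [-0.003, 0, 0.0085, 0, 0, 0, 0], [-0.002, 0, 0.005, 0, 0, 0, 0], [0, 0, 0.004, 0, 0, 0, 0], [0, 0, 0.002, 0, 0, 0, 0], [0, 0, 0, 0, 0, 0, 0]]]}}

```text
t: 4.78
eef_pos: [0.5383, 0.2364, 0.0548]
tool_rot: [0.0, 0.995, 0.098, -0.0]
contact_force: [-1.6, -0.8, 1.7]
gripper_width: -0.001
grasp_force: 0.7
```

{"name": "move_arm", "arguments": {"commands": [[[0, 0, 0, 0, 0, 0, 0], [0, 0, -0.04, 0, 0, 0, 0.03], [0, 0, -0.06, 0, 0, 0, 0.085], [0, 0, -0.06, 0, 0, 0, 0.085], [0.0, 0.06, -0.03, 0, 0, 0, 0.085], [0.0, 0.06, 0, 0, 0, 0, 0.085], [0.0, 0.06, 0, 0, 0, 0, 0.085]]]}}

```text
t: 5.65
eef_pos: [0.5734, 0.0622, 0.2437]
tool_rot: [0.0, 0.995, 0.098, 0.001]
contact_force: [1.8, 0.1, -0.8]
gripper_width: 0.993
grasp_force: 0.0
```

Run:
```python
from h import *
s=imaging.read_camera("side")[:,:,::-1];t=imaging.read_camera("top")[:,:,::-1]
cv2.imwrite("pics/t2full.png",t);cv2.imwrite("pics/s2full.png",s)
c=lambda i,x,y,w,h: cv2.resize(i[y:y+h,x:x+w],(400,300),interpolation=cv2.INTER_CUBIC)
cv2.imwrite("pics/c2.png",np.vstack([np.hstack([c(t,218,170,112,84),c(t,390,195,112,84)]),np.hstack([c(s,280,175,112,84),c(s,275,305,112,84)])]))
```

```text
(no output)
```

View pics/c2.png

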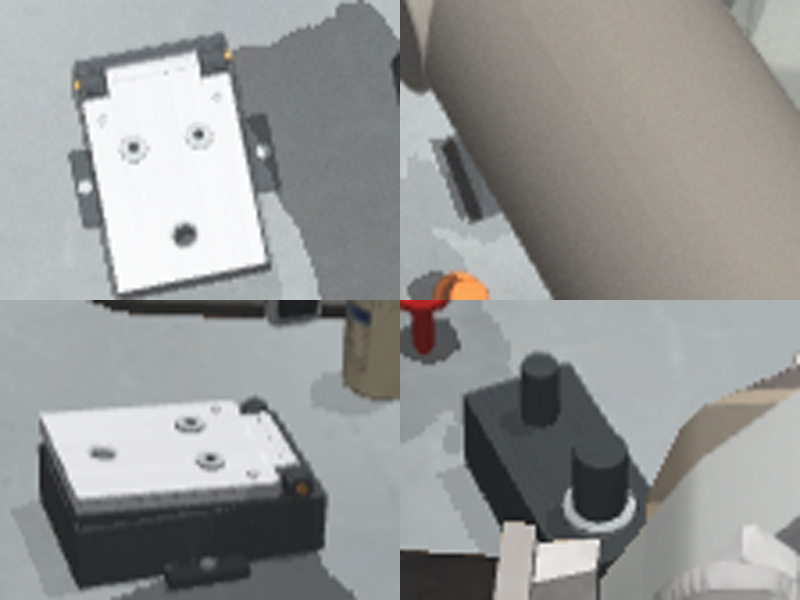

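Run:
```python
from h import *
np.set_printoptions(precision=4,suppress=True)
f=.28
print("lidhole",onz("top",218+185*f,170+235*f,.057),onz("side",280+102*f,175+153*f,.057),two((218+185*f,170+235*f),(280+102*f,175+153*f)))
print("lathe corner",two((470,232),(345,360)),two((467,225),(345,358)))
p=np.array([.5302,-.135]);yaw=np.radians(21)
X=np.array([np.cos(yaw),np.sin(yaw)]);Y=np.array([-X[1],X[0]])
ims={"top":cv2.imread("pics/top0.png"),"side":cv2.imread("pics/side0.png")}
for n,im in ims.items():
  for z,hx,hy,col in [(.123,.0425,.038,(0,0,255)),(.05,.057,.011,(0,255,0)),(.20,.0425,.038,(0,255,255))]:
    pts=[proj(n,[*(p+a*hx*X+b*hy*Y),z]) for a,b in [(1,1),(1,-1),(-1,-1),(-1,1)]]
    cv2.polylines(im,[np.int32(np.round(pts))],True,col,1)
a=cv2.resize(ims["top"][110:310,370:570],(400,400),interpolation=cv2.INTER_CUBIC)
b=cv2.resize(ims["side"][280:480,250:450],(400,400),interpolation=cv2.INTER_CUBIC)
cv2.imwrite("pics/lathe.png",np.hstack([a,b]))
```

```text
lidhole [0.5171 0.2331 0.057 ] [0.5178 0.2291 0.057 ] (array([0.5177, 0.2333, 0.0543]), np.float64(0.0006686691129914211))
lathe corner (array([ 0.5346, -0.1691,  0.0866]), np.float64(0.02234339332392997)) (array([ 0.542 , -0.1635,  0.0849]), np.float64(0.008768677547433145))
```

View pics/lathe.png

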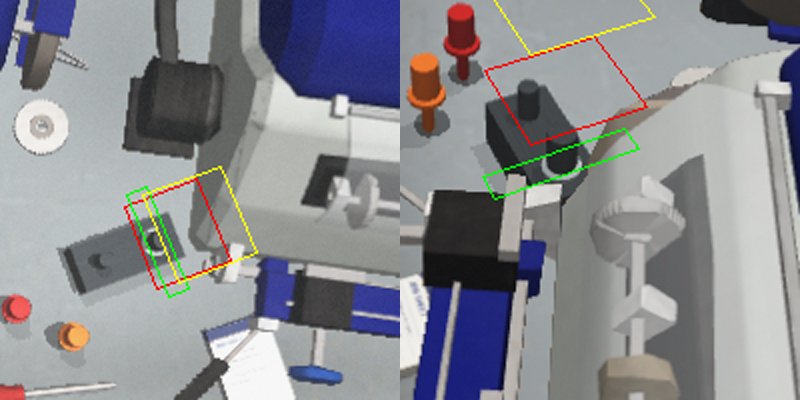

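Run:
```python
from h import *
np.set_printoptions(precision=4,suppress=True)
print(two((447,230.6),(331,363)))
print("post",two((484,240),(307,370)),onz("top",484,240,.05))
w=onz("top",487.5,210,.117);print("wall top",w,proj("side",w),"bottom",onz("top",470,210,0))
o=bot.get_obs();print(o["q"],o["eef_pos"])
```

```text
(array([ 0.5306, -0.1332,  0.0436]), np.float64(0.00028717076619397687))
post (array([ 0.4999, -0.1925,  0.098 ]), np.float64(0.013110387853232246)) [ 0.5106 -0.2076  0.05  ]
wall top [ 0.5636 -0.1949  0.117 ] [361.7648 358.4462] bottom [ 0.5799 -0.1949  0.    ]
[ 0.2774  0.37   -0.6132  1.7506  0.2412  1.0967 -1.8015] [0.5744 0.0545 0.2424]
```

The lathe's end wall stands about 50 mm beyond the collar pin (top crop (200,240)), with a vise post near it. I will close the fingers across the holder, hand leaning 12° away from the lathe. First I turn in place.

{"name": "move_arm", "arguments": {"commands": [[[0, 0, 0, 0, 0, -10, 0.055], [0, 0, 0, 0, 0, -10, 0.055], [0, 0, 0, 0, 0, -10, 0.055], [0, 0, 0, 0, 0, -10, 0.055], [0, 0, 0, 0, 0, -10, 0.055], [0, 0, 0, 0, 0, -10, 0.055], [0, 0, 0, 0, 0, -10, 0.055], [0, 0, 0, 0, 0, -10, 0.055], [0, 0, 0, 0, 0, -10, 0.055], [0, 0, 0, 0, 0, -9.7, 0.055], [0, 0, 0, 0, -6, 0, 0.055], [0, 0, 0, 0, -6, 0, 0.055], [0, 0, 0, 0, 0, 0, 0.055]]]}}

```text
t: 7.38
eef_pos: [0.572, 0.0666, 0.2431]
tool_rot: [0.086, 0.562, 0.821, -0.059]
contact_force: [-0.0, 0.4, 0.3]
gripper_width: 0.642
grasp_force: 0.0
```

```bash
cat >> h.py <<'E'
from scipy.spatial.transform import Rotation as R
def togo(G):
    o=bot.get_obs();w,x,y,z=o["tool_rot"];r=R.from_quat([x,y,z,w]);M=r.as_matrix()
    g=o["eef_pos"]-.019*M[:,2]
    return o,M,g,M.T@(np.array(G)-g)
E
python3 - <<'E'
from h import *
np.set_printoptions(precision=4,suppress=True)
o,M,g,d=togo([.5302,-.1335,.0705]);print(M,o["eef_pos"],g,d,o["q"],o["gripper_width"])
print(M.T@np.array([0,0,-.1]))
print(togo([.5302,-.1335,.1705])[3])
E
```

```text
[[-0.3543  0.9321  0.0756]
 [ 0.9119  0.3623 -0.1931]
 [-0.2073  0.0005 -0.9783]] [0.572  0.0666 0.2431] [0.5706 0.0703 0.2616] [-0.1319 -0.1115  0.2233] [ 0.3659  0.4311 -0.9158  1.7779  0.592   1.1905 -0.3905] 0.6424649607318355
[ 0.0207 -0.0001  0.0978]
[-0.1526 -0.1115  0.1255]
```

{"name": "move_arm", "arguments": {"commands": [[[-0.03, -0.022, 0.025, 0, 0, 0, 0.055], [-0.03, -0.022, 0.025, 0, 0, 0, 0.055], [-0.03, -0.022, 0.025, 0, 0, 0, 0.055], [-0.03, -0.022, 0.025, 0, 0, 0, 0.055], [-0.0325, -0.0235, 0.0255, 0, 0, 0, 0.055], [0, 0, 0, 0, 0, 0, 0.055], [0, 0, 0, 0, 0, 0, 0.055]]]}}

```text
t: 8.25
eef_pos: [0.5317, -0.1399, 0.1519]
tool_rot: [0.086, 0.564, 0.819, -0.059]
contact_force: [0.8, 0.6, -0.1]
gripper_width: 0.641
grasp_force: 0.0
```

Run:
```python
from h import *
np.set_printoptions(precision=4,suppress=True)
o,M,g,d=togo([.5302,-.1335,.0705]);print(M,g,d,o["q"])
s=imaging.read_camera("side")[:,:,::-1];t=imaging.read_camera("top")[:,:,::-1]
cv2.imwrite("pics/c3.png",np.hstack([cv2.resize(i,(400,400),interpolation=cv2.INTER_CUBIC) for i in (t[130:330,360:560],s[230:430,230:430])]))
```

```text
[[-0.3484  0.9344  0.0747]
 [ 0.9142  0.3563 -0.1928]
 [-0.2068  0.0011 -0.9784]] [ 0.5302 -0.1363  0.1705] [0.0232 0.0008 0.0973] [ 0.7004  0.4425 -0.8299  1.9793  0.6814  0.9094 -0.1487]
```

View pics/c3.png

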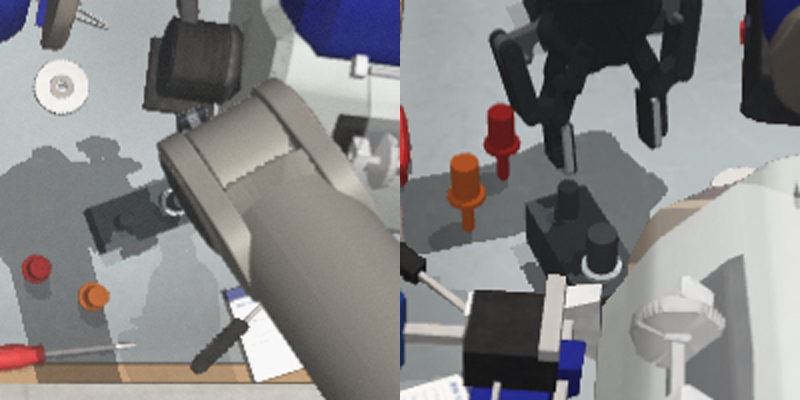

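The side crop shows the open fingers, pad tips at (570,170) and (655,145), straddling the collar pin (602,245) across the holder. The slim pin and lathe are clear, so I descend.

{"name": "move_arm", "arguments": {"commands": [[[0.0046, 0.0002, 0.0195, 0, 0, 0, 0.055], [0.0046, 0.0002, 0.0195, 0, 0, 0, 0.055], [0.0046, 0.0002, 0.0195, 0, 0, 0, 0.055], [0.0046, 0.0002, 0.0195, 0, 0, 0, 0.055], [0.0046, 0.0002, 0.0195, 0, 0, 0, 0.055], [0, 0, 0, 0, 0, 0, 0.055], [0, 0, 0, 0, 0, 0, 0.055]]]}}

```text
t: 9.22
eef_pos: [0.5323, -0.1364, 0.0525]
tool_rot: [0.087, 0.563, 0.82, -0.059]
contact_force: [-0.3, 0.2, -0.1]
gripper_width: 0.643
grasp_force: 0.0
```

Run:
```python
from h import *
np.set_printoptions(precision=4,suppress=True)
o,M,g,d=togo([.5302,-.1335,.0705]);print(g,d,o["contact_force"])
s=imaging.read_camera("side")[:,:,::-1]
cv2.imwrite("pics/c4.png",cv2.resize(s[290:390,270:400],(780,600),interpolation=cv2.INTER_CUBIC))
```

```text
[ 0.5309 -0.1328  0.071 ] [-0.0003 -0.0009  0.0006] [-0.3026  0.1538 -0.0996]
```

View pics/c4.png

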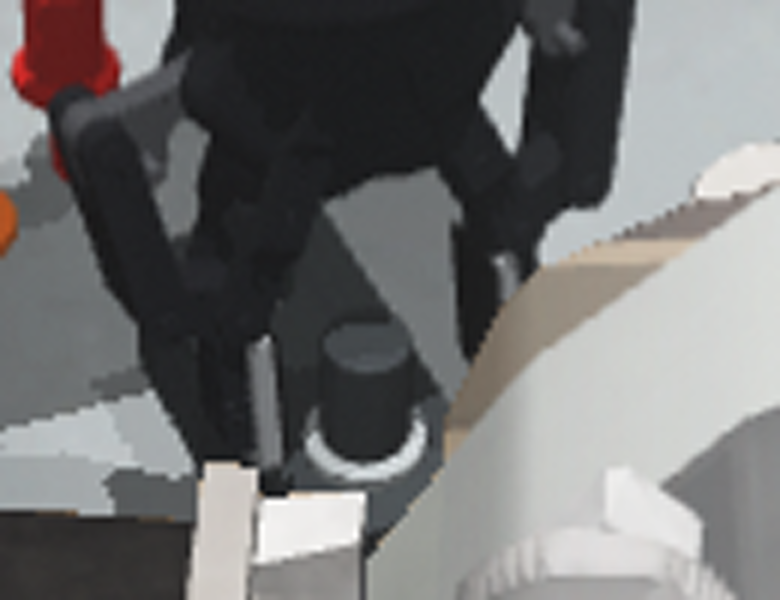

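The pads (left one at (265,400)) straddle the grip at (365,390) above the collar. Now I close.

{"name": "move_arm", "arguments": {"commands": [[[0, 0, 0, 0, 0, 0, 0], [0, 0, 0, 0, 0, 0, 0], [0, 0, 0, 0, 0, 0, 0], [0, 0, 0, 0, 0, 0, 0], [0, 0, 0, 0, 0, 0, 0]]], "squeeze": 70}}

```text
t: 9.9
eef_pos: [0.5319, -0.1373, 0.0524]
tool_rot: [0.087, 0.564, 0.819, -0.059]
contact_force: [-0.3, 1.7, 5.3]
gripper_width: 0.233
grasp_force: 68.2
```

{"name": "move_arm", "arguments": {"commands": [[[-0.0026, 0, -0.0122, 0, 0, 0, 0], [-0.0052, 0, -0.0245, 0, 0, 0, 0], [-0.0052, 0, -0.0245, 0, 0, 0, 0], [-0.0052, 0, -0.0245, 0, 0, 0, 0], [-0.0026, 0, -0.0122, 0, 0, 0, 0], [0, 0, 0, 0, 0, 0, 0]]]}}

```text
t: 10.65
eef_pos: [0.5318, -0.1374, 0.1525]
tool_rot: [0.087, 0.564, 0.819, -0.059]
contact_force: [0.7, -0.1, -1.6]
gripper_width: 0.237
grasp_force: 68.5
```

Run:
```python
from h import *
np.set_printoptions(precision=4,suppress=True)
o,M,g,d=togo([.5162,.2330,.150]);print(M,g,d,o["contact_force"],o["grasp_force"],o["gripper_width"])
```

```text
[[-0.3493  0.9339  0.0758]
 [ 0.9134  0.3575 -0.1947]
 [-0.2089  0.0012 -0.9779]] [ 0.5303 -0.1337  0.171 ] [ 0.3443  0.1178 -0.0519] [ 0.6923 -0.1266 -1.6106] 68.45112562179565 0.23744338437883944
```

{"name": "move_arm", "arguments": {"commands": [[[0.02, 0.007, -0.0042, 0, 0, 0, 0], [0.042, 0.0145, -0.0089, 0, 0, 0, 0], [0.042, 0.0145, -0.0089, 0, 0, 0, 0], [0.042, 0.0145, -0.0089, 0, 0, 0, 0], [0.042, 0.0145, -0.0089, 0, 0, 0, 0], [0.042, 0.0145, -0.0089, 0, 0, 0, 0], [0.042, 0.0145, -0.0089, 0, 0, 0, 0], [0.042, 0.0145, -0.0089, 0, 0, 0, 0], [0.025, 0.0085, -0.005, 0, 0, 0, 0], [0, 0, 0, 0, 0, 0, 0], [0, 0, 0, 0, 0, 0, 0]]]}}

```text
t: 12.02
eef_pos: [0.5164, 0.227, 0.1501]
tool_rot: [0.086, 0.564, 0.819, -0.06]
contact_force: [1.0, -0.2, -2.0]
gripper_width: 0.241
grasp_force: 68.5
```

Run:
```python
from h import *
np.set_printoptions(precision=4,suppress=True)
o,M,g,d=togo([.5162,.2330,.150]);print(M,g,d,o["contact_force"],o["q"])
s=imaging.read_camera("side")[:,:,::-1];t=imaging.read_camera("top")[:,:,::-1]
cv2.imwrite("pics/s5.png",s)
cv2.imwrite("pics/c5.png",np.hstack([cv2.resize(s[145:265,260:380],(400,400),interpolation=cv2.INTER_CUBIC),cv2.resize(t[150:270,210:330],(400,400),interpolation=cv2.INTER_CUBIC)]))
```

```text
[[-0.3499  0.934   0.0729]
 [ 0.9132  0.3574 -0.1958]
 [-0.2089 -0.0019 -0.9779]] [0.5151 0.2307 0.1686] [0.0056 0.0019 0.0179] [ 0.9548 -0.2292 -2.0361] [ 0.0219  0.5652 -0.8853  1.8436  0.694   1.131  -0.8071]
```

View pics/c5.png

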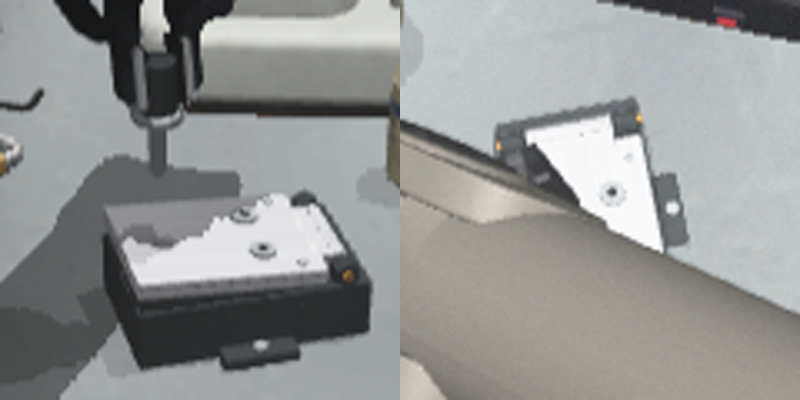

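Run:
```python
from h import *
np.set_printoptions(precision=4,suppress=True)
f=.3
print("tip side",onz("side",260+158*f,145+173*f,.1037),"hole side",onz("side",308.6,217.8,.057))
print("shank axis px", [proj("side",[.5151,.2307,z]) for z in (.1037,.14)])
s=cv2.imread("pics/s5.png")
g=cv2.cvtColor(s,cv2.COLOR_BGR2GRAY)
for v in range(182,199): print(v,g[v,299:317])
```

```text
tip side [0.5157 0.2297 0.1037] hole side [0.5179 0.2293 0.057 ]
shank axis px [array([307.0327, 196.6257]), array([306.9588, 179.7176])]
182 [167 137  90  78  80  81  90 136 134 134 123 112  87  76 101 149 169 166]
183 [166 166 144 121 122  90  78  89  88  88  83 103 105 137 148 167 168 166]
184 [166 167 167 158 158 108  76  79  79  80  75 150 149 165 164 165 167 166]
185 [167 167 167 167 166 114  74  75  76  75  72 167 167 165 164 164 165 165]
186 [167 167 168 166 166 114  74  76  76  76  72 167 168 166 164 164 165 166]
187 [167 167 168 166 166 115  74  76  76  76  72 165 168 167 167 167 166 166]
188 [167 166 166 166 166 113  74  76  76  76  71 166 169 169 169 167 167 166]
189 [166 166 166 165 167 115  74  74  76  76  71 165 168 167 168 166 164 163]
190 [167 165 166 166 166 132  75  76  76  76  72 166 167 166 169 166 165 162]
191 [166 166 165 166 164 140  74  76  77  76  72 165 166 167 167 166 164 163]
192 [128 129 129 166 165 141  74  77  76  77  72 165 167 166 166 165 164 163]
193 [ 98  97  98 128 129 112  75  75  76  75  72 167 169 167 166 164 164 164]
194 [ 97  98  98  97  98  90  73  76  76  77  71 129 130 168 167 166 166 164]
195 [ 97  98  97  98  97  89  75  76  76  76  74  97  98 129 130 131 130 128]
196 [ 98  97  97  97  97  95  81  75  77  75  84  97  98  97 100 102 101  99]
197 [ 97  97  97  98  98  98  92  77  77  78  95  97  98  98  99 102 102 101]
198 [ 98  98  98  97  96  98  98  91  91  92  97  97  98  99  99 101 100 100]
```

The side crop shows the pin upright (shank centre 307.3 px) with its tip at (307,197), over the lid hole to within about 2 mm. I correct that and descend to just above the hole.

{"name": "move_arm", "arguments": {"commands": [[[0.0027, 0.0015, 0.0137, 0, 0, 0, 0], [0.0029, 0, 0.0137, 0, 0, 0, 0], [0.0029, 0, 0.0137, 0, 0, 0, 0], [0.0021, 0, 0.0098, 0, 0, 0, 0], [0.0021, 0, 0.0098, 0, 0, 0, 0], [0, 0, 0, 0, 0, 0, 0], [0, 0, 0, 0, 0, 0, 0]]]}}

```text
t: 13.0
eef_pos: [0.5182, 0.2288, 0.0892]
tool_rot: [0.086, 0.563, 0.819, -0.059]
contact_force: [0.9, 2.2, -1.8]
gripper_width: 0.234
grasp_force: 68.6
```

Already inside the lid hole with little force. I continue in small steps.

{"name": "move_arm", "arguments": {"commands": [[[0.001, 0, 0.005, 0, 0, 0, 0], [0.001, 0, 0.005, 0, 0, 0, 0], [0.001, 0, 0.005, 0, 0, 0, 0], [0, 0, 0, 0, 0, 0, 0], [0, 0, 0, 0, 0, 0, 0]]]}}

```text
t: 13.62
eef_pos: [0.5183, 0.2288, 0.0736]
tool_rot: [0.086, 0.563, 0.82, -0.059]
contact_force: [1.6, 2.7, -4.1]
gripper_width: 0.234
grasp_force: 68.5
```

{"name": "move_arm", "arguments": {"commands": [[[0.001, 0, 0.005, 0, 0, 0, 0], [0.001, 0, 0.005, 0, 0, 0, 0], [0.0006, 0, 0.003, 0, 0, 0, 0], [0.0004, 0, 0.002, 0, 0, 0, 0], [0, 0, 0, 0, 0, 0, 0], [0, 0, 0, 0, 0, 0, 0]]]}}

```text
t: 14.38
eef_pos: [0.5183, 0.2288, 0.0587]
tool_rot: [0.086, 0.563, 0.82, -0.059]
contact_force: [-0.7, 4.1, 4.2]
gripper_width: 0.234
grasp_force: 69.1
```

{"name": "move_arm", "arguments": {"commands": [[[0.0003, 0, 0.0015, 0, 0, 0, 0], [0.0003, 0, 0.0015, 0, 0, 0, 0], [0, 0, 0, 0, 0, 0, 0], [0, 0, 0, 0, 0, 0, 0]]]}}

```text
t: 14.88
eef_pos: [0.5183, 0.229, 0.0581]
tool_rot: [0.087, 0.563, 0.819, -0.059]
contact_force: [-6.7, -0.2, 25.6]
gripper_width: 0.235
grasp_force: 71.8
```

{"name": "move_arm", "arguments": {"commands": [[[0, 0, 0, 0, 0, 0, 0], [0, 0, 0, 0, 0, 0, 0], [0, 0, 0, 0, 0, 0, 0], [0, 0, 0, 0, 0, 0, 0], [0, 0, 0, 0, 0, 0, 0], [0, 0, 0, 0, 0, 0, 0]]]}}

```text
t: 15.62
eef_pos: [0.5184, 0.229, 0.0581]
tool_rot: [0.087, 0.563, 0.819, -0.059]
contact_force: [-6.9, 1.6, 25.5]
gripper_width: 0.237
grasp_force: 71.8
```

Run:
```python
from h import *
o=bot.get_obs();print(o["contact_force"],o["grasp_force"])
s=imaging.read_camera("side")[:,:,::-1]
cv2.imwrite("pics/c6.png",cv2.resize(s[180:270,270:390],(800,600),interpolation=cv2.INTER_CUBIC))
```

```text
[-6.87357783  1.55224115 25.48988849] 71.781667470932
```

View pics/c6.png

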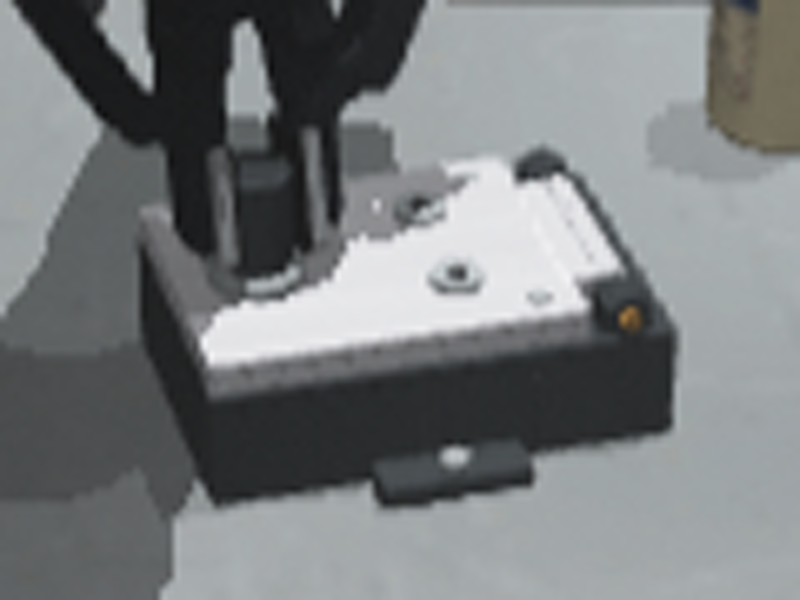

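The lid lies level and shut on the base, with no gap along its edge at (400,365). The collar is down on the lid at (270,280), the pin is upright between the pads, and the press holds steady at 25 N. I hand the job in.

```bash
python3 -c "
from station import bot
print(bot.hand_in())"
```

```text
the job is handed in; nothing more can be done
None
```

I handed the job in with the lid shut and the collar pin through it into the base. The arm was still gripping the pin (about 72 N) and pressing down at about 25 N. The hand-in call gave no verdict, so I can't confirm that it passed.

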